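# Zero the jar sealer's gauge, then hold its pump dial at the third notch

### The job

Get the jar sealer pumping: first turn the black knob on its gauge until the red pointer rests on the green zero mark and let go of the knob, then push the spring-return pump dial on its side down by the orange lever, past the first two notches to the third (not on to the end stop). Finish while still holding the lever at the third notch with the gripper: it springs back if let go. Leave the jar in the sealer and the other things on the bench where they stand.

Things in the scene. Friction and masses are not known exactly. Their poses are not given: they have to be found in the camera images.
- sealer: Jar vacuum sealer, fixed. Cream block 150 (x) x 170 (y) x 100 mm high centred at y +60 mm, on a grey foot 170 x 330 x 12 mm (y -175 to +155). Jar bay at y -95 under a black head, top 132 mm high. Origin: underside of the foot; x away from its front, y to the dial side, z up. On the block: white gauge face, radius 50 mm, 103 mm above the bench, axis at x 0, y +60.
- zero_mark (a point): Middle of the green zero mark on the gauge face, 44 mm from the gauge axis on the sealer's +x side. The mark is 8.8 mm wide, about 0.1 rad either side of its middle; the other ticks are black.
- knob (a joint): Gauge zero knob on the vertical gauge axis. Value: angle in rad from the middle of the green zero mark to the red pointer, positive anticlockwise seen from above (0 = on the mark). Travel -1.6 to 1.6; starts between 0.4 and 1.3. Stays where it is left; friction about 0.04 N m.
- knob_grip (a point): On the knob's axis at gripping height, 129 mm above the bench. The knob is a black upright bar 46 mm long, 14 mm thick, from 107 to 143 mm above the bench, lengthwise along the pointer. The red pointer line runs from the axis to radius 41 mm; a red stripe marks the same half of the bar's top. Site x points along the pointer, z up.
- dial (a joint): Spring-return pump dial on the sealer's +y side; level axle along y at x 0, 85 mm above the bench. Rad: 0 = rest (lever points to -x, 0.55 above level), grows as it is pushed down. Soft notches at 0.35, 0.70, 1.05 (black, black, green dots on the block's side, 56 mm from the axle); end stop 1.40. Always springs back to 0: 3 to 12 N at the lever, about 8 N at the third notch.
- dial_pad (a point): Middle of the upper face of the orange lever plate, 70 mm from the axle; turns with the dial. Plate 60 mm long (40 to 100 mm from the axle), 36 mm wide (y), 8 mm thick; point -x points outward along the lever, z out of its upper face. Its inner edge is 12 mm off the block's side. Height of this point: about 125 mm above the bench at rest, 55 mm at the third notch.
- jar: Bystander in the sealer's bay, under the head: glass jar, diameter 72 mm, 90 mm high with its bamboo lid. Origin: centre of its underside.
- lunchbox: Bystander: closed navy plastic lunchbox, 144 x 204 x 62 mm, its grey latch open. Origin: centre of its underside.
- bottle: Bystander: aluminium drink bottle, diameter 66 mm, 185 mm high. Origin: centre of its underside.
- tray: Bystander: mint divider tray, 130 x 180 x 35 mm. Origin: centre of its underside.
- spoon: Bystander: small steel spoon lying flat, 150 mm long. Origin: underside of the middle.
- mug: Bystander: blue mug, diameter 76 mm, 85 mm high. Origin: centre of its underside.

How it is judged (in metres and radians):
On the way, in this order (a step that is already met when the one before it is completed fails the run):
1. the gauge's pointer rests on the green zero mark with the knob let go, the dial still at rest (value of joint knob between -0.1 and 0.1 rad and contact force between the fingers and knob below 0.2 N and value of joint dial below 0.2 rad), for 0.2 s.
2. the dial has been pushed to the third notch by the gripper (value of joint dial between 0.9 and 1.2 rad and contact force between the fingers and dial above 2 N), for 0.3 s.
At the end, for the whole second after the job is handed in: The gripper's fingers still press on the dial (over 2 N) and hold it still at the third notch (0.90 to 1.20 rad, notch at 1.05), and the gauge's pointer is still on zero (within 0.10 rad) (all of step 2 and value of joint knob between -0.1 and 0.1 rad and velocity of joint dial between -0.1 and 0.1 rad/s); the arm keeps its last pose, push and grip.
It fails at once if the jar is moved by more than 10 mm (distance of jar from where it was at the start of the episode above 0.01 m).
It fails at once if another thing on the bench is moved by more than 20 mm (distance of any of lunchbox, bottle, tray, spoon, mug from where it was at the start of the episode above 0.02 m).
It also fails if it takes over 50 s, if anything falls off the work surface, if the arm or the gripper's body presses on something with over 40 N, if the wrist force passes 120 N, or if a joint passes its speed limit or range.

### The arm

A 6-joint arm with a two-finger parallel gripper is mounted at the origin on the work surface. World frame = base frame: x ahead of the robot, y to its left, z up, the work surface at z = 0. Lengths are in mm, angles in degrees, forces in N, time in s.
With the tool pointing down it reaches from about 350 to 850 mm from the base axis. Payload 8.1 kg.
Tool frame: the origin (TCP) lies at the very end of the fingers, on their centre line; the grasp point (between the pads) lies 19 mm behind it (r.grip_point_offset is the distance from the TCP to the grasp point, in mm); z points along the fingers, y is the line along which they close (so a half turn about z gives the same grasp; the last joint's range is limited). The gripper opens to 85 mm and grips with 20 to 120 N. Pads are 22 mm wide; open, the fingers measure 114 mm over their backs; the gripper's body (76 mm by 85 mm) begins 54 mm behind the grasp point. The pads swing forward as they close: fully open they stand 13 mm farther back than shut.
Start: joints at [-79.263, 7.471, 85.268, -0, 87.261, -4.893], TCP at [161.678, -577.811, 231.292] pointing down, gripper open.
Joint ranges: [-169.43, 169.43], [-51.17, 129.36], [1.28, 143.12], [-76.62, 256.62], [0, 156.53], [-152.29, 152.29]. Speed limits (degrees/s): [136.94, 136.94, 159.86, 180, 180, 180].

### API

Orientations are given as [roll, pitch, yaw] about the fixed x, y, z axes, in that order (R = Rz(yaw) Ry(pitch) Rx(roll)).
In Python, from bench import status, eyes, r gives the robot as it stands.
- The arm moves only by the shell command python3 -m handwheel 'ROWS' [FORCE]. ROWS is a JSON object whose one key "series" holds a list that holds one entry, the list of rows, each a list of 7 numbers: the shift along the tool's x, y, z in cm, then the turn, a rotation vector about the tool's x, y, z in rad, then the opening, from 0 (shut) to 1 (fully open). In form: {"series": [[[tx, ty, tz, rx, ry, rz, claw], ...]]}. A call has 1 to 12 rows; each row is the pose to reach, as a shift and turn from the pose commanded when the call began, along the tool's axes at that moment; what a row does not reach only later rows make up. A row lasts 1/8 s, in which the tool goes at most 62.5 mm and 10.7 degrees, less where a joint would pass 70% of its speed; a pose out of reach is approached as far as the arm can. A call with a gripper value outside its range is refused whole. The fingers move at their own pace and stop on an object; FORCE is the grip in N (left out, the last holds). Time passes only in rows, so rows that repeat a pose let the fingers close. It gives the time, the measured TCP pose, the force, the opening and the grip force at its end, in the units of the state.
- status.sense(): the state, without advancing time (a new reading comes with each control period).
- eyes.snapshot(name): name is "scene" or "top" or "wrist"; returns a dict with "img" (420x560x3 uint8, red, green, blue), "mtx" (3x3 intrinsics, pixels), "k1" (the pictures are not rectified: a ray, as slopes to the right and down, at radius r is drawn at 1 + k1 r^2 times it, then the intrinsics apply), "R" (3x3) and "t" (3): a world point X has camera coordinates R X + t. Camera axes: x right, y down, z forward; pixel columns grow to the right and rows downward; lengths in mm; the calibration is good to about 2 mm. A picture is of the moment at which its call begins. There is no depth.
- r.hand_in(): hands the job in; it is judged then, once.
The state is a dict: "time": time; "joint_pos": joint angles; "qd": joint speeds; "joint_efforts": joint torques, N m; "tool_pos": TCP position; "tcp_rot": TCP orientation; "ft_force": force on the tool from outside, world axes, zero at the start; "wrist_torque": the same for the moment, N m; "finger_gap": finger opening in mm; "grip_force": force on a finger pad.
Only numpy, scipy, OpenCV 4.12 (cv2) and the standard library are available. Lean on these libraries where they do the work, as an engineer would, in place of code of your own. Each camera call takes 0.05 s, during which the arm holds its last target. There are 200 camera calls.

## Working session

There is one attempt and no reset: what is moved stays moved. The work goes in short steps, Python scripts to look and compute and a shell command to move; the robot and the scene stay as the last step left them, time stands still between calls to the robot, and variables do not carry over. Pictures are saved under pics/ and viewed, at most 10 in all, crops included, and the job is handed in when it is done.

```bash
mkdir -p pics; ls; cat > h.py <<'E'
import numpy as np, cv2, pickle
from bench import status, eyes, r
def snap(n,f):
    s=eyes.snapshot(n); pickle.dump(s,open(f'pics/{f}.pkl','wb')); cv2.imwrite(f'pics/{f}.png',s['img'][:,:,::-1]); return s
def load(f): return pickle.load(open(f'pics/{f}.pkl','rb'))
def dist(s): return np.array([s['k1'],0,0,0,0.])
def proj(s,X):
    return cv2.projectPoints(np.array(X,float).reshape(-1,1,3),cv2.Rodrigues(np.array(s['R']))[0],np.array(s['t'],float),np.array(s['mtx'],float),dist(s))[0].reshape(-1,2)
def atz(s,uv,z):
    p=cv2.undistortPoints(np.array(uv,float).reshape(-1,1,2),np.array(s['mtx'],float),dist(s)).reshape(-1,2)
    R=np.array(s['R']);C=-R.T@np.array(s['t'])
    d=np.c_[p,np.ones(len(p))]@R
    return C+d*((np.broadcast_to(z,len(p))-C[2])/d[:,2])[:,None]
E
python3 - <<'E'
from h import *
a=snap('top','top1');b=snap('scene','sc1')
cv2.imwrite('pics/top1b.png',cv2.resize(a['img'][:,:,::-1],(800,600),interpolation=cv2.INTER_CUBIC))
cv2.imwrite('pics/sc1b.png',cv2.resize(b['img'][:,:,::-1],(800,600),interpolation=cv2.INTER_CUBIC))
for s in(a,b): R=np.array(s['R']);print(-R.T@np.array(s['t']),R[2],s['k1'],s['mtx'][0][0])
print(status.sense())
E
```

```text
pics
[ 361.8518581    20.86941648 1582.39584087] [ 0.06871077  0.00395813 -0.99762877] -0.08486247845239261 509.7091234198722
[1217.46382075  911.47011993  932.85807837] [-0.52869818 -0.62675902 -0.57240839] -0.011080789642608755 522.9772475068667
{'time': 0.1, 'joint_pos': array([-7.92640760e+01,  7.51201879e+00,  8.53247824e+01,  2.04091295e-03,
        8.72603708e+01, -4.89410755e+00]), 'qd': array([ 0.08478328,  0.0322879 , -0.13557103, -0.04097047, -0.01391026,
       -0.06296692]), 'joint_efforts': array([ 1.41010667e-03, -5.70952678e+01, -5.01941228e+01, -1.61854919e-04,
        8.20407411e-03, -3.49791833e-05]), 'tool_pos': array([ 161.58477241, -577.31320137,  230.3197143 ]), 'tcp_rot': array([-1.79903356e+02, -1.03211481e-02,  1.56299236e+01]), 'ft_force': array([0.28036327, 0.69359311, 0.1112967 ]), 'wrist_torque': array([ 0.00167159,  0.00702516, -0.00279844]), 'grip_force': 0.0, 'finger_gap': 85.19512522710865}
```

View pics/top1b.png

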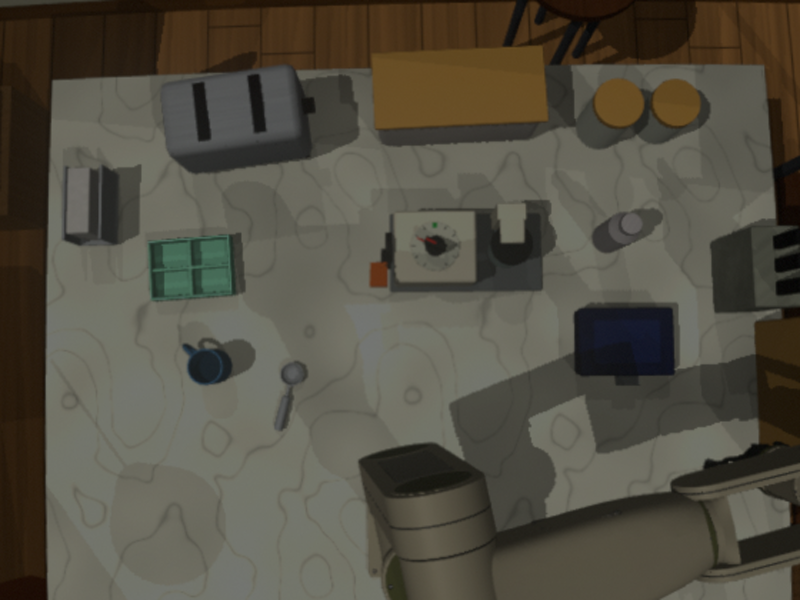

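View pics/sc1b.png

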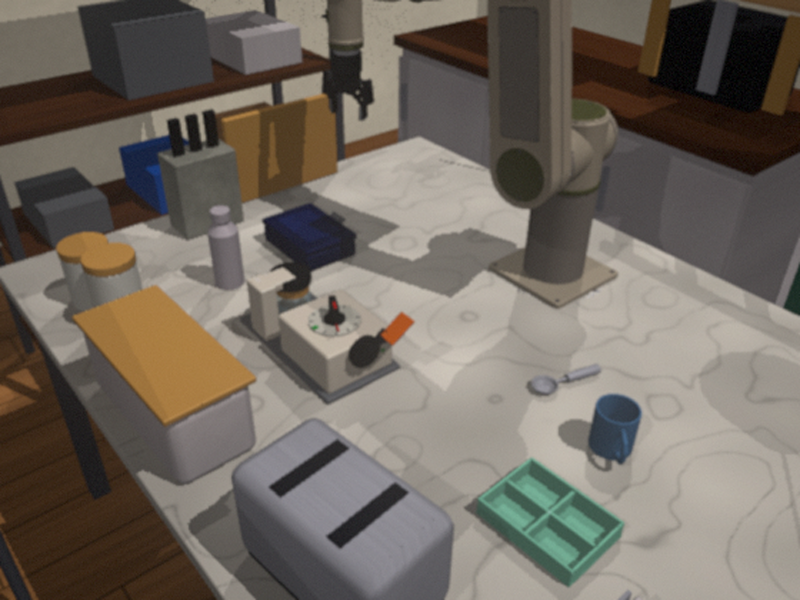

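The top view shows the sealer at about (390–545, 205–290) in the enlarged picture. The gauge is near (435, 245), its green mark faces away from the robot, and the orange lever is at (379, 275). I'll enlarge crops of both views.

```bash
python3 - <<'E'
from h import *
a=load('top1');b=load('sc1')
A=a['img'][140:210,255:388];B=b['img'][170:285,165:300]
im=np.zeros((600,800,3),np.uint8)
cA=cv2.resize(A,None,fx=6,fy=6,interpolation=cv2.INTER_CUBIC)
cB=cv2.resize(B,None,fx=5,fy=5,interpolation=cv2.INTER_CUBIC)
g=lambda c:(255*(c/255.)**.6).astype(np.uint8)[:,:,::-1]
cv2.imwrite('pics/cA.png',g(cA));cv2.imwrite('pics/cB.png',g(cB))
E
```

```text
(no output)
```

View pics/cA.png

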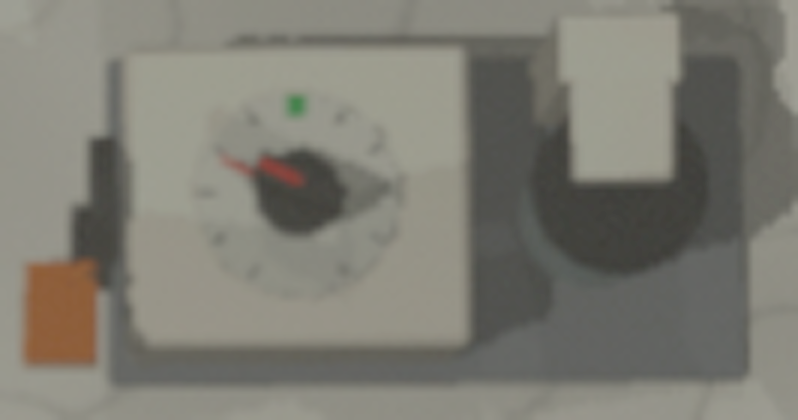

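View pics/cB.png

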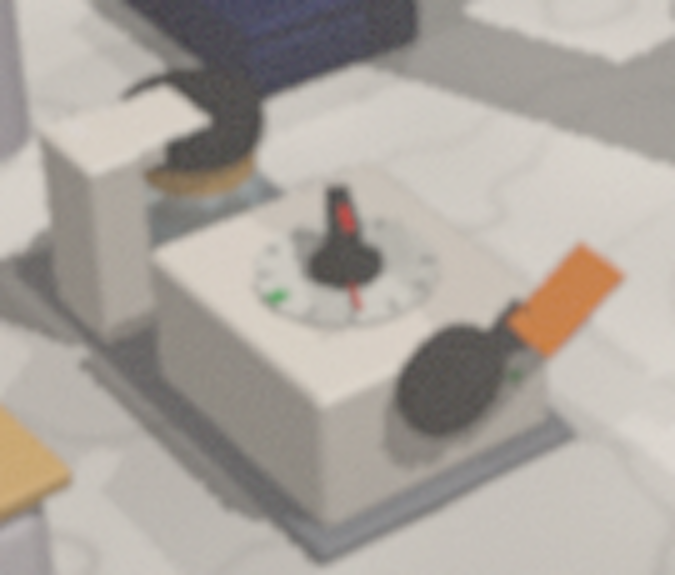

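Crop A shows the green mark at (296, 105), the gauge centre near (298, 194), the pointer tip at (222, 158) and the lever plate from (25, 263) to (97, 365). Crop B shows the block's near top corner at (320, 403), its left corner at (155, 255) and the mark at (277, 297). Next I fit the pose.

```bash
cat > fit.py <<'E'
from h import *
from scipy.optimize import least_squares
a=load('top1');b=load('sc1')
A=lambda p:(np.array(p)+.5)/6-.5+[255,140]
B=lambda p:(np.array(p)+.5)/5-.5+[165,170]
oa=[((127,52),(75,145,100)),((467,46),(75,-25,100)),((470,346),(-75,-25,100)),((110,382),(-85,155,12)),((747,376),(-85,-175,12)),((742,57),(85,-175,12)),((296,105),(44,60,103)),((298,194),(0,60,103))]
ob=[((320,403),(75,145,100)),((155,255),(75,-25,100)),((277,297),(44,60,103)),((322,552),(85,155,12)),((575,432),(-85,155,12))]
def W(p,X):
    X=np.array(X,float);c,s=np.cos(p[2]),np.sin(p[2])
    return X@np.array([[c,s,0],[-s,c,0],[0,0,1]])+[p[0],p[1],0]
def res(p,w=(1,1)):
    ra=proj(a,W(p,[o[1] for o in oa]))-A([o[0] for o in oa])
    rb=proj(b,W(p,[o[1] for o in ob]))-B([o[0] for o in ob])
    return np.r_[ra.ravel()*w[0],rb.ravel()*w[1]]
E
python3 - <<'E'
from fit import *
np.set_printoptions(precision=2,suppress=True)
for w in((1,1),(1,0),(0,1)):
    s=least_squares(res,[600,0,0],args=(w,),loss='soft_l1');p=s.x;print(w,p[:2],np.degrees(p[2]));
    if w==(1,1): print(res(p).reshape(-1,2)); q=p
p=q
print('knob axis',W(p,[[0,60,129]]))
c=W(p,[[0,60,103]])[0]
for uv,z in(((222,158),103.5),((262,163),143),((300,182),143)):
    t=atz(a,A([uv]),z)[0]-c; print('r,ang',np.hypot(*t[:2]),np.arctan2(t[1],t[0])-p[2])
t=atz(b,B([(356,308)]),103.5)[0]-c; print('scene tip',np.hypot(*t[:2]),np.arctan2(t[1],t[0])-p[2])
for d in(0,.35,.7,1.05):
    e=.55-d; print('pad',d,W(p,[[-70*np.cos(e)+4*np.sin(e)*0, 145+12+18, 85+70*np.sin(e)]]))
print('lever corners',atz(a,A([(25,263),(97,263),(97,365),(25,365)]),[110,110,140,140]))
E
```

```text
(1, 1) [ 582.38 -105.93] -0.8017193671029661
[[-0.99 -1.26]
 [ 0.03 -0.64]
 [ 0.31  0.01]
 [-0.64  0.47]
 [-0.32  0.73]
 [-0.71 -0.27]
 [-0.15 -0.09]
 [-0.32 -0.06]
 [-0.22 -0.58]
 [-2.09 -1.99]
 [ 0.13 -0.72]
 [-0.11 -0.57]
 [ 0.5  -2.11]]
(1, 0) [ 581.98 -106.96] -0.7112076915553488
(0, 1) [ 582.55 -101.22] -1.7225702122949047
knob axis [[583.22 -45.94 129.  ]]
r,ang 40.13117610195971 1.113195052456585
r,ang 19.814872720124143 1.1115400208275992
r,ang 0.4931283664451073 -2.7399010264178973
scene tip 41.153747437288686 1.0951277913331507
pad 0 [[525.15  69.89 121.59]]
pad 0.35 [[516.23  70.01  98.91]]
pad 0.7 [[515.62  70.02  74.54]]
pad 1.05 [[523.4   69.91  51.44]]
lever corners [[551.07  86.59 110.  ]
 [550.31  51.68 110.  ]
 [497.84  52.   140.  ]
 [498.57  86.11 140.  ]]
```

```bash
cat >> h.py <<'E'
from scipy.spatial.transform import Rotation as Ro
def plan(xyz,rpy):
    s=status.sense();R=Ro.from_euler('xyz',s['tcp_rot'],degrees=True);T=Ro.from_euler('xyz',rpy,degrees=True)
    print('shift cm',np.round(R.inv().apply(np.array(xyz)-s['tool_pos'])/10,2),'turn',np.round((R.inv()*T).as_rotvec(),3))
E
python3 -m handwheel '{"series":[[[4.6,-3.3,0.3,0,0,-0.07,1],[9.2,-6.6,0.5,0,0,-0.14,1],[13.7,-10,0.8,0,0,-0.21,1],[18.3,-13.3,1,0,0,-0.28,1],[22.9,-16.6,1.2,0,0,-0.35,1],[27.5,-19.9,1.5,0,0,-0.42,1],[32,-23.2,1.7,0,0,-0.49,1],[36.6,-26.5,2,0,0,-0.56,1],[41.2,-29.9,2.2,0,0,-0.62,1],[45.8,-33.2,2.5,0,0,-0.68,1],[50.3,-36.5,2.8,0,0,-0.75,1],[54.9,-39.8,3.1,0,0,-0.82,1]]]}' 
python3 - <<'E'
from h import *
s=snap('wrist','w1')
cv2.imwrite('pics/w1b.png',cv2.resize(s['img'][:,:,::-1],(800,600),interpolation=cv2.INTER_CUBIC))
plan([583,-46.5,200],[180,0,62.8])
E
```

```text
time: 1.6
tool_pos: [583.8, -44.9, 199.8]
tcp_rot: [-180.0, 0.0, 62.8]
ft_force: [1.8, -1.7, 0.4]
finger_gap: 85.5
grip_force: 0.0
shift cm [-0.8   0.02 -0.12] turn [-0.001 -0.003  0.006]
```

View pics/w1b.png

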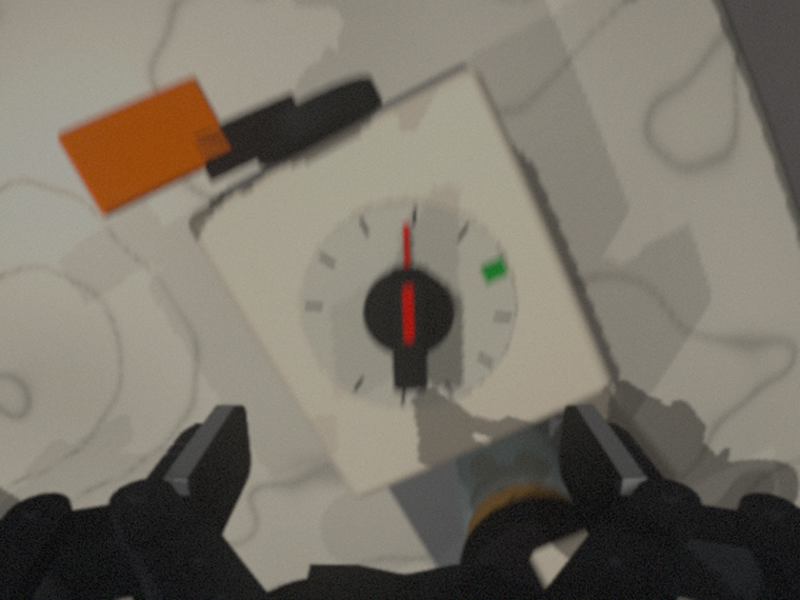

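The wrist view shows the bar lined up with the tool x axis: pointer tip (407, 225), stripe from (408, 283) to (409, 345), green mark (495, 270). The fingers straddle it.

```bash
python3 - <<'E'
from h import *
s=load('w1');P=lambda p:(np.array(p)+.5)*.7-.5
g,t=atz(s,P([(495,270)]),103.2)[0],atz(s,P([(407,225)]),103.2)[0]
st=atz(s,P([(408,283),(409,345)]),143)
print(g,t,st)
# solve axis: pointer dir
d=(st[0]-st[1])[:2];print('dir',np.degrees(np.arctan2(d[1],d[0])))
# gauge face ellipse centre: left 303, right 517, top 196, bottom 408
f=atz(s,P([(303,305),(517,302),(411,196),(408,408)]),103);print(f,f.mean(0))
plan([583,-46.5,112],[180,0,62.8])
E
```

```text
[629.66526448 -44.94472642 103.2       ] [603.44151484  -8.52436981 103.2       ] [[595.9580543  -23.54389265 143.        ]
 [584.83330706 -46.03234612 143.        ]]
dir 63.67899257229775
[[543.67409342 -19.20829063 103.        ]
 [632.49225302 -63.45578386 103.        ]
 [610.81004142   1.95239391 103.        ]
 [562.83550132 -88.43935188 103.        ]] [587.45297229 -42.28775812 103.        ]
shift cm [-0.83  0.03  8.68] turn [-0.001 -0.003  0.006]
```

```bash
python3 -m handwheel '{"series":[[[0,0,0,0,0,0,1],[0,0,0,0,0,0,1],[0,0,3,0,0,0,1],[0,0,5,0,0,0,1],[0,0,5,0,0,0,1],[0,0,5,0,0,0,1]]]}' 30
python3 -c "
from h import *
plan([584,-46,112],[180,0,63])"
```

```text
time: 2.4
tool_pos: [583.3, -47.1, 151.1]
tcp_rot: [180.0, -0.0, 62.6]
ft_force: [-0.5, -1.2, 0.0]
finger_gap: 85.6
grip_force: 0.0
shift cm [0.13 0.   3.91] turn [ 0.001 -0.    -0.007]
```

```bash
python3 -m handwheel '{"series":[[[0.1,0,1.5,0,0,0,1],[0.1,0,3,0,0,0,1],[0.1,0,3.8,0,0,0,1],[0.1,0,3.8,0,0,0,1],[0.1,0,3.8,0,0,0,0],[0.1,0,3.8,0,0,0,0],[0.1,0,3.8,0,0,0,0],[0.1,0,3.8,0,0,0,0],[0.1,0,3.8,0,0,0,0],[0.1,0,3.8,0,0,0,0],[0.1,0,3.8,0,0,0,0]]]}' 30
```

```text
time: 3.78
tool_pos: [584.4, -46.3, 112.8]
tcp_rot: [179.9, -0.0, 62.6]
ft_force: [4.1, -2.8, -0.2]
finger_gap: 13.7
grip_force: 33.8
```

```bash
python3 -m handwheel '{"series":[[[0,0,0,0,0,0.1,0],[0,0,0,0,0,0.22,0],[0,0,0,0,0,0.34,0],[0,0,0,0,0,0.46,0],[0,0,0,0,0,0.58,0],[0,0,0,0,0,0.7,0],[0,0,0,0,0,0.82,0],[0,0,0,0,0,0.94,0],[0,0,0,0,0,1.04,0],[0,0,0,0,0,1.11,0],[0,0,0,0,0,1.11,0],[0,0,0,0,0,1.11,0]]]}'
python3 - <<'E'
from h import *
s=snap('wrist','w2')
cv2.imwrite('pics/w2b.png',cv2.resize(s['img'][:,:,::-1],(800,600),interpolation=cv2.INTER_CUBIC))
E
```

```text
time: 5.28
tool_pos: [583.9, -45.2, 112.8]
tcp_rot: [-180.0, -0.0, -0.9]
ft_force: [0.5, 4.5, 4.5]
finger_gap: 13.7
grip_force: 34.7
```

View pics/w2b.png

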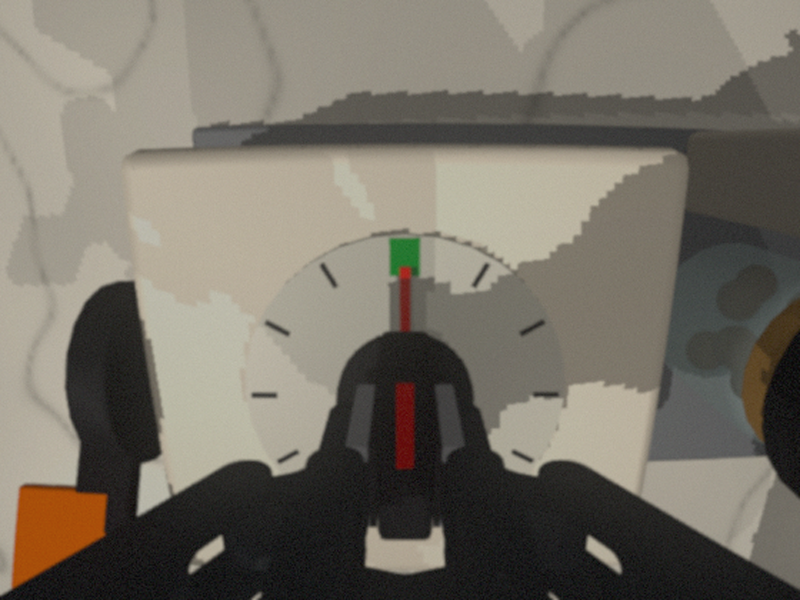

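The pointer tip (405, 268) sits on the middle of the green mark (405, 257). I'll release and rise.

```bash
python3 -m handwheel '{"series":[[[0,0,0,0,0,0,0.5],[0,0,0,0,0,0,0.7],[0,0,0,0,0,0,1],[0,0,0,0,0,0,1],[0,0,0,0,0,0,1],[0,0,-2,0,0,0,1],[0,0,-5,0,0,0,1],[0,0,-8,0,0,0,1],[0,0,-10,0,0,0,1],[0,0,-10,0,0,0,1],[0,0,-10,0,0,0,1],[0,0,-10,0,0,0,1]]]}'
python3 - <<'E'
from h import *
s=snap('wrist','w3')
cv2.imwrite('pics/w3b.png',s['img'][:,:,::-1])
plan([523,69,215],[180,0,89.2])
E
```

```text
time: 6.82
tool_pos: [582.7, -45.5, 210.5]
tcp_rot: [-180.0, 0.2, -1.0]
ft_force: [-0.4, 0.4, -0.5]
finger_gap: 85.5
grip_force: 0.0
shift cm [ -6.18 -11.35  -0.41] turn [-0.002  0.002 -1.574]
```

View pics/w3b.png

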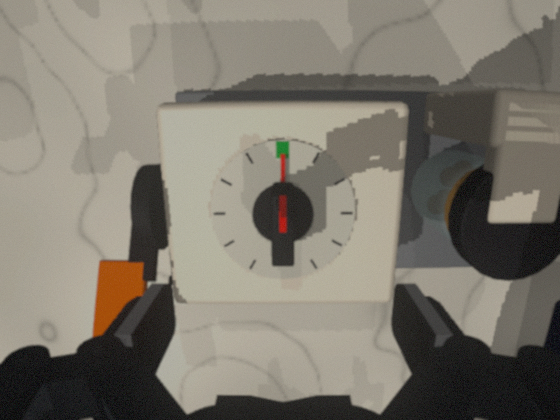

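The knob is free and the pointer (283, 155) sits on the green mark (283, 149). Next I move above the lever, turning and closing the fingers.

```bash
python3 -m handwheel '{"series":[[[-0.6,-1.1,0,0,0,-0.14,1],[-1.2,-2.2,0,0,0,-0.28,1],[-1.8,-3.3,0,0,0,-0.43,0.5],[-2.4,-4.4,0,0,0,-0.57,0],[-3,-5.5,0,0,0,-0.71,0],[-3.6,-6.6,0,0,0,-0.86,0],[-4.2,-7.7,0,0,0,-1,0],[-4.8,-8.8,0,0,0,-1.14,0],[-5.4,-9.9,0,0,0,-1.29,0],[-6,-11,0,0,0,-1.43,0],[-6.2,-11.3,0,0,0,-1.57,0],[-6.2,-11.3,0,0,0,-1.57,0]]]}'
python3 -m handwheel '{"series":[[[0,0,1.5,0,0,0,0],[0,0,3,0,0,0,0],[0,0,4.5,0,0,0,0],[0,0,5.5,0,0,0,0],[0,0,5.5,0,0,0,0],[0,0,5.5,0,0,0,0]]]}'
python3 - <<'E'
from h import *
s=snap('scene','s2')
cv2.imwrite('pics/s2b.png',cv2.resize(s['img'][120:285,165:365,::-1],(800,600)[:2] if 0 else None,fx=3.6,fy=3.6,interpolation=cv2.INTER_CUBIC))
plan([523,69,63],[180,0,89.2])
E
```

```text
time: 8.38
tool_pos: [523.1, 68.6, 211.6]
tcp_rot: [-179.9, 0.0, 89.0]
ft_force: [0.1, -0.2, -0.9]
finger_gap: -0.2
grip_force: 0.0
time: 9.12
tool_pos: [523.9, 68.3, 157.8]
tcp_rot: [180.0, -0.0, 89.0]
ft_force: [0.6, 0.5, 1.2]
finger_gap: -0.2
grip_force: 0.0
shift cm [ 0.06 -0.11  9.5 ] turn [ 0.001 -0.    -0.004]
```

View pics/s2b.png

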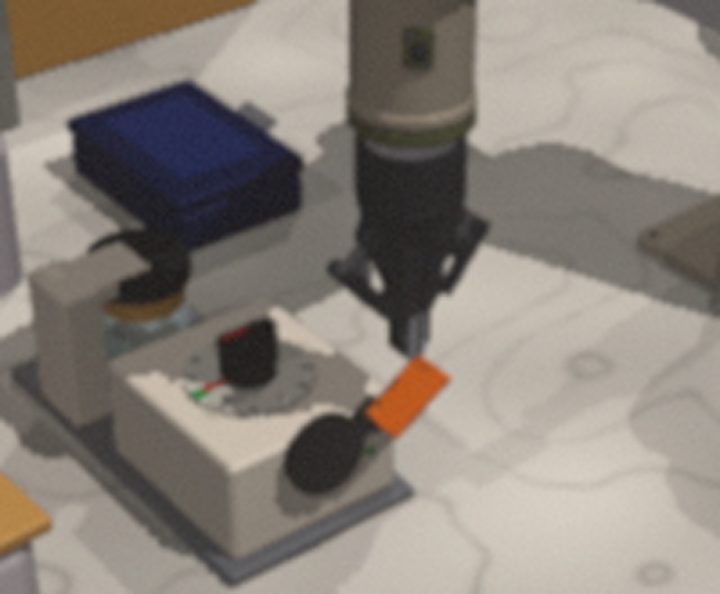

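The closed fingertips at (410, 350) stand directly above the plate (410, 395). I'll push down in stages.

```bash
python3 -m handwheel '{"series":[[[0.05,-0.7,0.5,0,0,0,0],[0.05,-0.7,1.5,0,0,0,0],[0.05,-0.7,2.5,0,0,0,0],[0.05,-0.7,3.5,0,0,0,0],[0.05,-0.7,4.5,0,0,0,0],[0.05,-0.7,5.5,0,0,0,0],[0.05,-0.7,6.5,0,0,0,0],[0.05,-0.7,7.5,0,0,0,0],[0.05,-0.7,8.5,0,0,0,0],[0.05,-0.7,9.2,0,0,0,0],[0.05,-0.7,9.5,0,0,0,0],[0.05,-0.7,9.5,0,0,0,0]]]}'
python3 - <<'E'
from h import *
s=snap('scene','s3')
cv2.imwrite('pics/s3b.png',cv2.resize(s['img'][180:280,220:340,::-1],None,fx=6,fy=6,interpolation=cv2.INTER_CUBIC))
q=status.sense();print(q['tool_pos'],q['ft_force'])
E
```

```text
time: 10.68
tool_pos: [517.3, 68.9, 62.4]
tcp_rot: [179.9, -0.0, 89.0]
ft_force: [-0.5, -0.5, 6.2]
finger_gap: -0.1
grip_force: 2.7
[517.29859489  68.92116802  62.44590688] [0.54462804 0.54444126 5.97251978]
```

View pics/s3b.png

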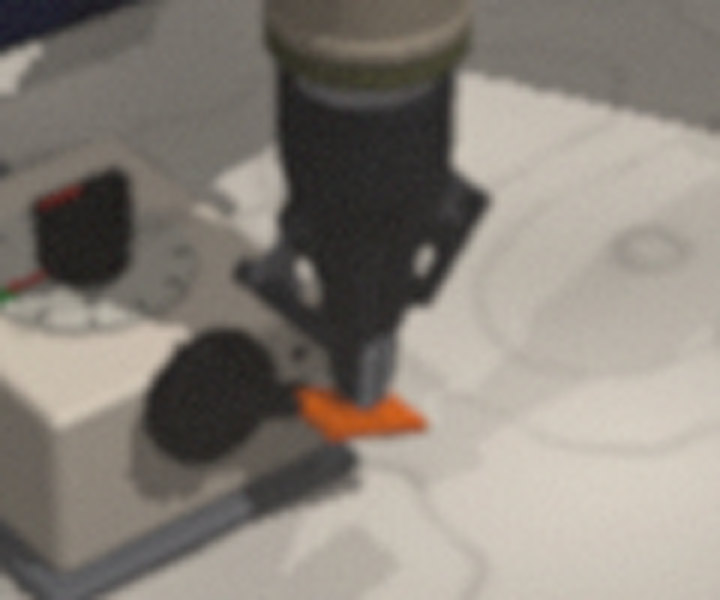

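The fingertip at (365, 400) presses on the plate. Plate corners are near (428, 423), (332, 436), (300, 390) and (396, 397). I'll fit the dial angle from them.

```bash
python3 - <<'E'
from fit import *
s=load('s3');P=(np.array([(428,423),(332,433),(300,390),(396,397)])+.5)/6-.5+[220,180]
Q=[(100,193),(40,193),(40,157),(100,157)]
def X(d,p):
    e=.55-d;return W(p,[(-r*np.cos(e)+4*np.sin(e),y,85+r*np.sin(e)+4*np.cos(e)) for r,y in Q])
f=lambda v:(proj(s,X(v[0],[v[1],v[2],-.014]))-P).ravel()
o=least_squares(f,[1.,584,-106],loss='soft_l1');print(o.x,o.cost)
for d in(.7,.9,1.05,1.2): print(d,((proj(s,X(d,[o.x[1],o.x[2],-.014]))-[220,180]+.5)*6).round().tolist())
print(P)
f2=lambda v:(proj(s,X(v[0],[584,-105.5,-.014]))-P).ravel()
o=least_squares(f2,[1.]);print(o.x,o.cost)
E
```

```text
[   0.99801353  581.98039018 -101.0922181 ] 4.398565477878195
0.7 [[452.0, 373.0], [347.0, 409.0], [296.0, 368.0], [400.0, 334.0]]
0.9 [[443.0, 411.0], [344.0, 424.0], [294.0, 384.0], [393.0, 372.0]]
1.05 [[433.0, 441.0], [341.0, 436.0], [290.0, 395.0], [382.0, 401.0]]
1.2 [[419.0, 469.0], [336.0, 448.0], [285.0, 407.0], [369.0, 429.0]]
[[290.91666667 250.08333333]
 [274.91666667 251.75      ]
 [269.58333333 244.58333333]
 [285.58333333 245.75      ]]
[0.99457919] 12.068026839713637
```

The dial is at about 1.0 rad, so 3 mm more brings it to the notch at 1.05.

```bash
python3 -m handwheel '{"series":[[[0,0,0.1,0,0,0,0],[0,0,0.2,0,0,0,0],[0,0,0.3,0,0,0,0],[0,0,0.3,0,0,0,0],[0,0,0.3,0,0,0,0],[0,0,0.3,0,0,0,0],[0,0,0.3,0,0,0,0],[0,0,0.3,0,0,0,0]]]}'
python3 - <<'E'
from h import *
s=snap('scene','s4');w=snap('top','t4')
im=np.vstack([cv2.resize(s['img'][190:260,220:340,::-1],None,fx=4,fy=4,interpolation=cv2.INTER_CUBIC),cv2.resize(w['img'][130:205,240:360,::-1],None,fx=4,fy=4,interpolation=cv2.INTER_CUBIC)])
cv2.imwrite('pics/f.png',im)
q=status.sense();print(q['tool_pos'],q['ft_force'])
E
```

```text
time: 11.72
tool_pos: [517.6, 69.0, 59.8]
tcp_rot: [179.9, -0.0, 89.0]
ft_force: [1.2, -0.2, 6.9]
finger_gap: 0.2
grip_force: 2.8
[517.62052105  68.94972037  59.77287171] [0.60544178 0.21028765 6.35268074]
```

View pics/f.png

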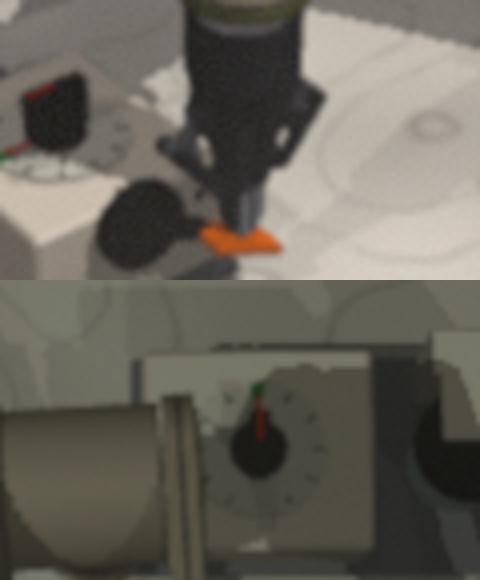

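The plate (corners near (283, 248) and (203, 230)) has gone down to about 1.04 rad with about 7 N on it. The pointer (260, 398) is still on green (258, 388), so I'm handing in.

```bash
python3 -c "
from bench import r
print(r.hand_in())"
```

```text
the job is handed in; nothing more can be done
None
```

Handed in at about 11.8 s, verdict not shown: the gauge pointer is on the green zero mark with the knob released, and the gripper is holding the lever at about 1.04 rad (third notch 1.05, estimated from camera and tool height) with about 7 N.

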